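# Rolling pin back into its latched case

### The arm

A 7-joint arm with a two-finger parallel gripper is mounted at the origin on the work surface. World frame = base frame: x ahead of the robot, y to its left, z up, the work surface at z = 0. Lengths are in mm, angles in rad, forces in N, time in s.
With the tool pointing down it reaches from about 400 to 875 mm from the base axis. Payload 4.4 kg.
Tool frame: the origin (TCP) lies midway between the tips of the shut fingers; the grasp point (between the pads) lies 19 mm behind it; z points along the fingers, y is the line along which they close (so a half turn about z gives the same grasp; the last joint's range is limited). The gripper opens to 85 mm and grips with 20 to 120 N. Pads are 22 mm wide; open, the fingers measure 114 mm over their backs; the gripper's body (76 mm by 85 mm) begins 54 mm behind the grasp point. The pads swing forward as they close: fully open they stand 13 mm farther back than shut.
Start: joints at [1.209, 0.628, 0.038, 1.517, -0.027, 0.996, -0.02], TCP at [189.506, -621.776, 231.313] pointing down, gripper open.
Joint ranges: [-3.06, 3.06], [-0.37, 2.12], [-1.25, 1.32], [0.18, 2.47], [-1.1, 4.24], [0.23, 1.98], [-2.94, 2.94]. Speed limits (rad/s): [2.57, 2.57, 3.14, 3.14, 3.14, 3.14, 3.14].

### API

Orientations are given as [roll, pitch, yaw] about the fixed x, y, z axes, in that order (R = Rz(yaw) Ry(pitch) Rx(roll)).
In Python, from cell import ctrl gives the robot as it stands.
- The arm moves only by the shell command python3 -m crank 'ROWS' [OPENING]. ROWS is JSON, a list that holds one entry, the list of rows, each a list of 4 numbers: the shift along the tool's x, y, z normalised to -1 to 1, where 1 is 2.5 cm, then the turn about the tool's z normalised to -1 to 1, where 1 is 0.08 rad. In form: [[[dx, dy, dz, turn], ...]]. A call has 1 to 12 rows; each row shifts and turns the commanded pose from where the row before left it, along the tool's axes as they then stand; what a row does not reach is not made up. A row lasts 1/12 s, in which the tool goes at most 41.7 mm and 7.16 degrees, less where a joint would pass 70% of its speed; a pose out of reach is approached as far as the arm can. A call with a number of a shift or a turn outside -1 to 1 is refused whole. A call with a gripper value outside its range is refused whole. OPENING is the closure, from -1 (fully open) to 1 (shut), set as the call begins (- or left out, the last holds). The fingers move at their own pace and stop on an object; the grip force is fixed at half the most. Time passes only in rows, so rows that do not move let the fingers close. It gives the time, the measured TCP pose, the force, the opening and the grip force at its end, in the units of the state.
- ctrl.read_state(): the state, without advancing time (a new reading comes with each control period).
- ctrl.get_image(name): name is "scene" or "top"; returns a dict with "img" (400x640x3 uint8, red, green, blue), "intrinsics" (3x3 intrinsics, pixels), "dist" ([k1, k2, p1, p2, k3] as OpenCV has them; the pictures are not rectified), "extrinsics" (4x4, takes a point from camera to world coordinates). Camera axes: x right, y up, looking along -z (the intrinsics and any distortion apply to the point x, -y, -z); pixel columns grow to the right and rows downward; lengths in mm; the calibration is good to about 2 mm. A picture is of the moment at which its call begins. There is no depth.
- ctrl.finish_job(): hands the job in; it is judged then, once.
Trained networks look in the newest picture that a camera, given by its name, has taken for a name from the list of things; names that differ only in an ending like _2 or _b are one class to them, and where a whole thing is asked for, a point or a joint stands for the part that bears it (a point fixed in the world has none). Each returns a list of dicts, best first, with "confidence" (0 to 1); they miss things now and then, are a little off and sometimes report something else, mostly with a low value. They report only what shows in the picture. A call takes as long as a camera call. They do not tell look-alikes from the thing itself.
- ctrl.find_in(camera, target): "position" ([row, column] in pixels, amid what is visible of it).
- ctrl.trace(camera, target): "mask" (400x640 bool, what is visible of it) and "position" ([row, column] in pixels, amid what is visible of it).
- ctrl.place_of(camera, target): "position" ([row, column] in pixels: a listed point, or the origin of a listed thing).
The state is a dict: "clock": time; "qpos": joint angles; "qd": joint speeds; "tau": joint torques, N m; "eef_pos": TCP position; "tool_rot": TCP orientation; "force": force on the tool from outside, world axes, zero at the start; "torque": the same for the moment, N m; "width": finger opening in mm; "gripper_force": force on a finger pad.
Only numpy, scipy, OpenCV 4.12 (cv2) and the standard library are available. Lean on these libraries where they do the work, as an engineer would, in place of code of your own. Each camera call takes 0.05 s, during which the arm holds its last target. There are 200 camera calls.

### The job

Put the washed marble rolling pin back into its blue case to dry. First swing the case's latch lever (red knob) right out until no part of it is over the lid, then lift the lid by its bar and leave it standing open at about 50 degrees; with the lid standing so, lay the pin gently, without letting it drop, in the two cradles inside, lengthwise. Leave the latch open, the lid at that angle and everything else on the counter where it stands.

Things in the scene. Friction and masses are not known exactly. Their poses are not given: they have to be found in the camera images.
- case: blue case, fixed, 226 mm long (x) x 166 wide (y); walls 8 thick, 75 high, floor 8 thick, lid shut 84 high. Origin under its centre, x from its front (latch, towards the robot) to its hinged back, z up. Front wall: middle cut-out 80 wide leaves it 45 high. A steel latch block 50 x 44 x 84 mm stands before the front wall at x -138, y +50 mm.
- case_seat (a point): where the pin's centre lies when it rests in the case: 8 mm to the front of the case's centre, 42 mm above the counter. Axes as the case's. Two wooden V cradles, 12 mm thick, stand 34 mm to the front and back of it, leaving 56 mm between them; the inside of the case is 150 mm wide and 210 mm long.
- lid (a joint): angle of the lid about the hinge along the case's back edge, rad: 0 shut, grows as its front edge rises, stop at 1.2. Stiff hinge: it stays where it is left. Lid 226 x 166 x 8 mm, 0.3 kg, blue with a white top. While the latch lever lies over it the lid cannot be lifted.
- lid_handle (a point): middle of the lid's brass bar handle: round, 12 mm thick, 100 mm long, parallel to the hinge, on two end posts, its axis 35 mm off the lid's face; with the lid shut, 10 mm behind the case's centre and 118.5 mm above the counter. Axes turn with the lid.
- lid_hinge (a point): middle of the lid's hinge line, which runs along the case's y axis at its back edge, 75.5 mm above the counter.
- latch (a joint): angle of the latch lever about its upright pivot, rad: at 0 it points to the back over the lid; grows as it swings, level, to the case's +y side (anticlockwise from above, leftwards seen from the robot); clear of the lid from 1.35, stop at 2.0. Stays where it is left.
- latch_knob (a point): grip point on the upright red knob at the end of the steel latch lever: knob 18 mm in diameter, 95 to 135 mm above the counter, this point at 116 mm, 90 mm from the pivot. The lever is a flat bar 16 mm wide, 8 thick, 3 above the lid.
- latch_pivot (a point): on the lever's upright pivot axis, at the height of latch_knob; 30 mm in front of the lid's front edge and 50 mm to +y of the case's middle line.
- pin: small rolling pin lying level: white marble barrel 44 mm in diameter, 110 mm long, with a brown wooden handle 22 mm in diameter at each end, 165 mm over all, 0.45 kg (may vary); origin at its centre, x axis along it. Both ends alike. At the start its centre is 42 mm above the counter.
- rest: wooden draining rest, fixed, 150 x 70 mm with a base 8 mm thick, on which the pin lies in two V cradles 12 mm thick, 34 mm either side of its middle (as in the case); origin under its centre, x axis along the pin.
- apple: green apple, 72 mm across, 66 mm high; origin under its centre. Bystander.
- mill: dark wooden pepper mill, 48 mm across, 140 mm high; origin under its centre. Bystander.
- pear: brown pear standing upright, 68 mm across, 86 mm high; origin under its centre. Bystander.
- mug: blue mug, 74 mm across and 85 mm high, handle on its +y side; origin under its centre. Bystander.
- bowl: small white bowl, 90 mm across, 45 mm high; origin under its centre. Bystander.
- honey: amber jar with brass cap, 64 mm across, 90 mm high; origin under its centre. Bystander.
- cutter: round copper pastry cutter, 70 mm across, 30 mm high; origin under its centre. Bystander.
Not all that is in view belongs to the job. What is shaped like the pin but pink is not meant.

How it is judged:
By the outcome, as a careful person would: the job done as asked, in the order asked, and still so for the second after the job is handed in, with the robot touching nothing.
It also fails if it takes over 70 s, if anything falls off the work surface, if the arm or the gripper's body presses on something with over 40 N, if the wrist force passes 120 N, or if a joint passes its speed limit or range.

## Working session

There is one attempt and no reset: what is moved stays moved. The work goes in short steps, Python scripts to look and compute and a shell command to move; the robot and the scene stay as the last step left them, time stands still between calls to the robot, and variables do not carry over. Pictures are saved under pics/ and viewed, at most 10 in all, crops included, and the job is handed in when it is done.

```bash
mkdir -p pics; ls; cat > h.py <<'E'
import numpy as np, cv2
from cell import ctrl
from scipy.spatial.transform import Rotation as Rn
def ray(im,rc):
    K=np.array(im["intrinsics"],float);d=np.array(im["dist"],float);T=np.array(im["extrinsics"],float)
    p=cv2.undistortPoints(np.array([[[rc[1],rc[0]]]],float),K,d)[0,0]
    v=T[:3,:3]@np.array([p[0],-p[1],-1.]);return T[:3,3],v/np.linalg.norm(v)
def tri(r1,r2):
    (a,u),(b,v)=r1,r2
    s=np.linalg.lstsq(np.stack([u,-v],1),b-a,rcond=None)[0]
    p,q=a+s[0]*u,b+s[1]*v
    return (p+q)/2,np.linalg.norm(p-q)
def atz(r,z): return r[0]+r[1]*(z-r[0][2])/r[1][2]
def proj(im,P):
    K=np.array(im["intrinsics"],float);d=np.array(im["dist"],float);T=np.array(im["extrinsics"],float)
    c=T[:3,:3].T@(np.array(P,float)-T[:3,3]);c=c*[1,-1,-1]
    return cv2.projectPoints(c[None,None],np.zeros(3),np.zeros(3),K,d)[0][0,0][::-1]
E
python3 - <<'E'
from h import *
I={c:ctrl.get_image(c) for c in("scene","top")}
for c in I:
    cv2.imwrite(f"pics/{c}0.png",I[c]["img"][...,::-1]); print(c,np.round(I[c]["extrinsics"],2).tolist())
for t in ["case","case_seat","lid_handle","lid_hinge","latch_knob","latch_pivot","pin","rest","apple","mill","pear","mug","bowl","honey","cutter"]:
    R={}
    for c in I:
        r=ctrl.place_of(c,t); R[c]=r
        print(t,c,[(np.round(x["position"]).tolist(),round(x["confidence"],2)) for x in r[:4]])
    if R["scene"] and R["top"]:
        p,e=tri(ray(I["scene"],R["scene"][0]["position"]),ray(I["top"],R["top"][0]["position"])); print("   ",p.round(1),round(e,1))
s=ctrl.read_state();print(s)
E
```

```text
pics
scene [[0.75, -0.52, 0.42, 999.65], [0.67, 0.56, -0.49, -538.03], [0.02, 0.64, 0.77, 969.66], [0.0, 0.0, 0.0, 1.0]]
top [[0.03, 1.0, -0.1, 383.54], [-1.0, 0.03, -0.0, 4.12], [-0.0, 0.1, 1.0, 1466.41], [0.0, 0.0, 0.0, 1.0]]
case scene [([206.0, 380.0], 0.71)]
case top [([175.0, 272.0], 0.89)]
    [616.2 183.1  -3.3] 4.5
case_seat scene [([192.0, 380.0], 0.78)]
case_seat top []
lid_handle scene [([176.0, 391.0], 0.95)]
lid_handle top [([166.0, 264.0], 0.56)]
    [622.6 192.7 121.7] 8.1
lid_hinge scene [([206.0, 423.0], 0.95), ([135.0, 411.0], 0.59)]
lid_hinge top [([136.0, 267.0], 0.72)]
    [729.6 198.1  75.9] 17.9
latch_knob scene [([150.0, 384.0], 0.72)]
latch_knob top [([201.0, 167.0], 0.75), ([158.0, 329.0], 0.63), ([190.0, 238.0], 0.53)]
    [482.6 494.9 -57.9] 114.1
latch_pivot scene [([146.0, 356.0], 0.69)]
latch_pivot top [([186.0, 391.0], 0.6), ([218.0, 249.0], 0.55), ([175.0, 271.0], 0.33)]
    [596.8 -99.2 424.4] 170.4
pin scene [([154.0, 306.0], 0.76), ([276.0, 279.0], 0.72), ([207.0, 239.0], 0.7)]
pin top [([186.0, 390.0], 0.77), ([265.0, 270.0], 0.76), ([268.0, 360.
[... 960 characters left out ...]
 -45.4] 315.9
{'clock': 1.6, 'qpos': array([ 1.20922348,  0.62837567,  0.03846348,  1.51737164, -0.02698268,
        0.99627114, -0.01999737]), 'qd': array([-0.00083465, -0.00049481,  0.00092385, -0.00071855,  0.00027402,
       -0.00106306,  0.00044047]), 'tau': array([-2.25026815e-04, -5.63261247e+01,  1.22575644e+00, -1.93779302e+01,
        1.10291562e-02,  1.60711665e-03,  7.51626260e-06]), 'eef_pos': array([ 189.51632955, -621.80207283,  231.3376348 ]), 'tool_rot': array([ 3.14150211e+00, -4.65843128e-05,  2.95790066e-01]), 'force': array([-0.03877988, -0.06071814, -0.08858205]), 'torque': array([ 0.03450948, -0.01509156, -0.01089084]), 'gripper_force': 0.0, 'width': 85.51642822710743}
```

View images.

View pics/scene0.png

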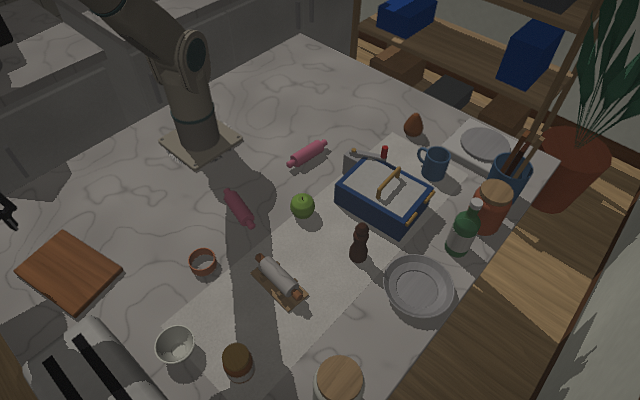

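View pics/top0.png

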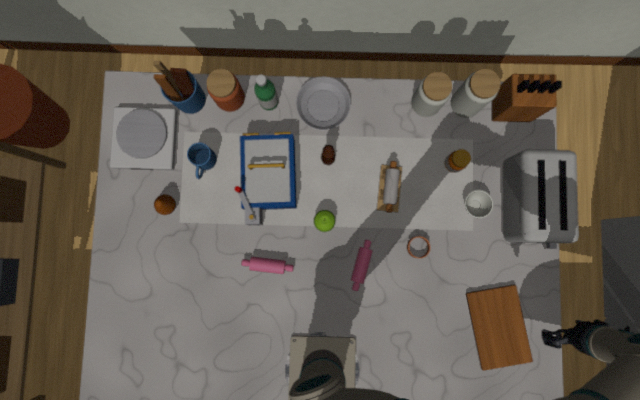

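Pin candidates: white at scene (276,279) / top (188,391) on the wooden rest; pink at scene (154,306), (207,239) / top (265,270), (268,360). The white marble one on the rest fits the description. Next I confirm it in one enlarged mosaic.

```bash
python3 - <<'E'
from h import *
I={c:ctrl.get_image(c) for c in("scene","top")}
def crop(c,r,k,h=50,w=66): return cv2.resize(I[c]["img"][r-h:r+h,k-w:k+w,::-1],(396,300),interpolation=cv2.INTER_CUBIC)
m=np.vstack([np.hstack([crop("scene",190,385),crop("top",175,265)]),np.hstack([crop("scene",275,280),crop("top",188,391)])])
cv2.imwrite("pics/m1.png",cv2.convertScaleAbs(m,alpha=1.5))
E
```

```text
(no output)
```

View pics/m1.png

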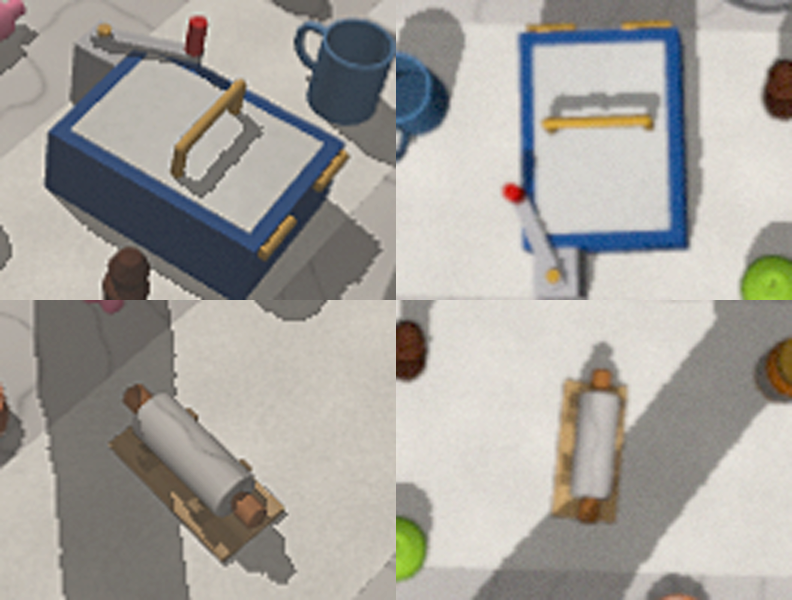

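The white pin is confirmed on the wooden rest, and the latch already stands part-way out (knob at top (189,238), pivot (217,251)). Next I measure from corner pixels in both views.

```bash
cat > fit.py <<'E'
from h import *
from scipy.optimize import least_squares
def rz(a): return np.array([[np.cos(a),-np.sin(a),0],[np.sin(a),np.cos(a),0],[0,0,1]])
E
python3 - <<'E'
from fit import *
I={c:ctrl.get_image(c) for c in("scene","top")}
P={ "bl":((189,433.3),(136,242)),"br":((221.7,402.3),(134,294.7)),"fr":((183.3,335.7),(207.3,296.3)),"fl":(None,(208.3,242)),
"hr":((197.3,379),(165.7,284.3)),"hl":((169.3,398.3),(166.3,249.7)),"knobtop":((146.7,384.7),(189.3,238)),"piv":((150,353.3),(217,251.3)),
"pinA":((257.3,260),(208.7,389.7)),"pinB":((294.3,297.3),(164.3,394))}
for k,(s,t) in P.items():
    if s: p,e=tri(ray(I["scene"],s),ray(I["top"],t)); print(k,p.round(1),round(e,1))
L={"bl":(113,83,84),"br":(113,-83,84),"fr":(-113,-83,84),"fl":(-113,83,84),"hr":(10,-50,122),"hl":(10,50,122)}
def res(q):
    r=[]
    def add(P3,obs):
        for c,o in zip(("scene","top"),obs):
            if o is not None: r.extend(proj(I[c],P3)-o)
    R=rz(q[2]);o=np.array([q[0],q[1],0])
    for k,l in L.items(): add(o+R@np.array(l),P[k])
    pv=np.array([-143,50,0]);a=q[3]
    add(o+R@(pv+[90*np.cos(a),90*np.sin(a),135]),P["knobtop"]); add(o+R@(pv+[0,0,q[4]]),P["piv"])
    return r
f=least_squares(res,[615,190,0,.5,100],loss="soft_l1");print("case",f.x.round(3));print(np.array(f.fun).round(1))
def rp(q):
    r=[]
    for s,k in((-1,"pinA"),(1,"pinB")):
        for c,o in zip(("scene","top"),P[k]): r.extend(proj(I[c],np.array([q[0],q[1],q[3]])+s*80*np.array([np.cos(q[2]),np.sin(q[2]),0]))-o)
    return r
g=least_squares(rp,[570,-200,0,42]);print("pin",g.x.round(3),np.array(g.fun).round(1))
for t in("pin","rest","case"):
    for c in I:
        for r in ctrl.trace(c,t)[:3]:
            if r["confidence"]>.5: print(t,c,np.round(r["position"],1),round(r["confidence"],2),r["mask"].sum())
E
```

```text
bl [722.9 271.1  79.6] 5.3
br [729.1 105.1  95.5] 3.5
fr [505.6  96.4  83.3] 11.7
hr [631.2 135.3  88.7] 6.0
hl [621.1 236.8 114.2] 3.8
knobtop [548.2 265.8 134.5] 5.8
piv [468.  228.   96.6] 2.7
pinA [ 509.6 -198.2   46.3] 4.5
pinB [ 651.7 -209.9   47.1] 4.6
case [6.13817e+02 1.82806e+02 4.90000e-02 4.13000e-01 9.91070e+01]
[-1.  -0.7 -1.  -0.8  3.  -0.8 -0.1 -0.2  0.3 -2.7 -1.2 -0.6 -1.  -0.4
 -8.5 -1.5 -1.1 -1.  -1.1 -0.9 -1.   0.4  0.2 -0.7 -1.1 -0.7 -0.1 -0.7
 -0.5  0.3]
pin [ 5.79886e+02 -2.03030e+02 -8.90000e-02  4.39640e+01] [-2.1 -2.7  2.5 -1.4  2.8  1.4 -2.8 -0.6]
pin scene [279.9 277.4] 0.97 951
pin scene [209.5 239.3] 0.79 657
pin scene [153.8 303. ] 0.55 529
pin top [265.3 360.7] 0.85 577
pin top [265.8 267.7] 0.77 642
pin top [183.4 390.2] 0.55 591
rest scene [293.8 275.6] 0.58 614
rest top [190.3 384. ] 0.78 437
case scene [193.  383.9] 0.65 5624
case top [173.9 265.1] 0.74 4494
```

```bash
python3 - <<'E'
from fit import *
from scipy.optimize import minimize
I={c:ctrl.get_image(c) for c in("scene","top")}
M={}
for c,pos in(("scene",(280,278)),("top",(186,391))):
    r=[x for x in ctrl.trace(c,"pin") if np.hypot(*(np.array(x["position"])-pos))<15]; M[c]=r[0]["mask"].astype(np.uint8) if r else None
th=np.linspace(0,2*np.pi,24)
def cyl(x0,x1,r): return np.array([[x,r*np.cos(t),r*np.sin(t)] for x in(x0,x1) for t in th])
parts=[cyl(-55,55,22),cyl(-82.5,82.5,11)]
S=8
def sil(c,q):
    m=np.zeros((400*S//2,640*S//2),np.uint8)
    for p in parts:
        w=(rz(q[2])@p.T).T+[q[0],q[1],q[3]]
        uv=np.array([proj(I[c],x)[::-1] for x in w])
        cv2.fillConvexPoly(m,cv2.convexHull(((uv+.5)*S/2).astype(np.int32)),1)
    return m
B={c:cv2.resize(M[c],None,fx=S/2,fy=S/2,interpolation=cv2.INTER_NEAREST) for c in M if M[c] is not None}
print(B.keys())
def cost(q):
    q=q*np.array([1,1,.01,1]);s=0
    for c in B: a=sil(c,q);s+=1-(a&B[c]).sum()/(a|B[c]).sum()
    return s
q0=np.array([580,-203,-8,44.])
f=minimize(cost,q0,method="Nelder-Mead",options=dict(maxiter=150,initial_simplex=np.vstack([q0,q0+np.diag([6,6,6,6])])))
print(f.x.round(1),f.fun)
q=f.x*np.array([1,1,.01,1])
out=[]
case=(613.8,182.8,.049)
for c,r,k in(("scene",190,385),("top",175,265),("scene",275,280),("top",188,391)):
    im=cv2.resize(I[c]["img"][r-50:r+50,k-66:k+66,::-1],(396,300),interpolation=cv2.INTER_NEAREST);im=cv2.convertScaleAbs(im,alpha=1.4)
    def px(P): u=proj(I[c],P);return (int((u[1]-k+66+.5)*3),int((u[0]-r+50+.5)*3))
    R=rz(case[2]);o=np.array([*case[:2],0])
    g=[[(-113,-83,84),(113,-83,84),(113,83,84),(-113,83,84)],[(10,-50,118.5),(10,50,118.5)],[(-143,50,100),(-143+90*np.cos(.413),50+90*np.sin(.413),135)]]
    for L in g: cv2.polylines(im,[np.array([px(o+R@np.array(p)) for p in L])],True,(0,255,0),1)
    R=rz(q[2])
    for L in([(-82.5,0,0),(82.5,0,0)],[(-55,22,0),(55,22,0)],[(-55,-22,0),(55,-22,0)]): cv2.polylines(im,[np.array([px(R@np.array(p)+[q[0],q[1],q[3]]) for p in L])],True,(0,0,255),1)
    out.append(im)
cv2.imwrite("pics/m2.png",np.vstack([np.hstack(out[:2]),np.hstack(out[2:])]))
E
```

```text
dict_keys(['scene', 'top'])
[ 579.4 -202.2   -9.5   42.2] 0.23273488082662985
```

View pics/m2.png

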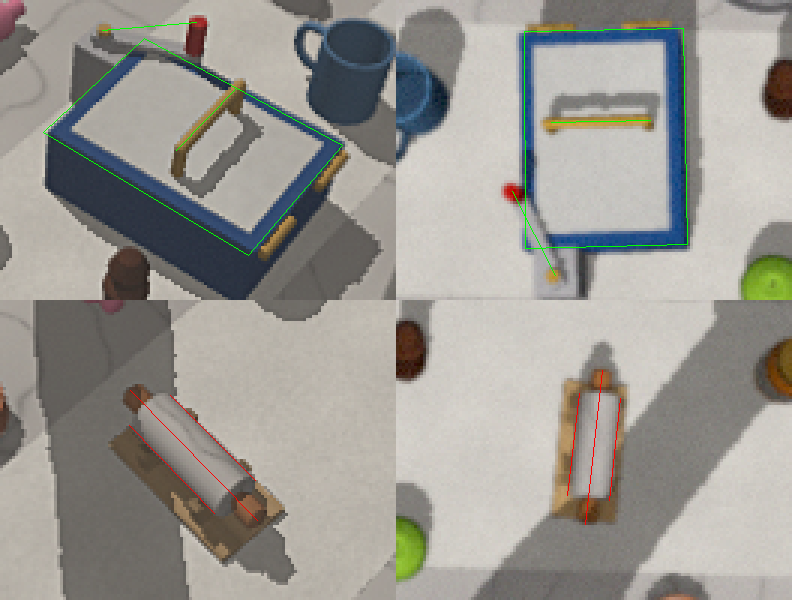

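The overlay fits both views: case at (614,183), yaw 0.049; latch angle about 0.41; pin at (582,-203), yaw -0.09, z 42. The measured heights match the text. I'll cage the knob between part-open fingers.

```bash
cat > go.py <<'E'
# python3 go.py x y z [yaw]: units (25 mm, .08 rad) from current pose in tool axes
import sys; from h import *
s=ctrl.read_state();R=Rn.from_euler("xyz",s["tool_rot"]).as_matrix()
a=[float(v) for v in sys.argv[1:]]
d=R.T@(np.array(a[:3])-s["eef_pos"])/25
print("t",round(s["clock"],2),"pos",s["eef_pos"].round(1),"rpy",s["tool_rot"].round(3),"q",s["qpos"].round(2),"w",round(s["width"],1),"F",s["force"].round(1),"| units",d.round(2),"turn",round(-(a[3]-s["tool_rot"][2])/.08,2) if len(a)>3 else "")
E
python3 -m crank '[[[0.99,-0.74,0,0],[0.99,-0.74,0,0],[0.99,-0.74,0,0],[0.99,-0.74,0,0],[0.99,-0.74,0,0],[0.99,-0.74,0,0],[0.99,-0.74,0,0],[0.99,-0.74,0,0],[0.99,-0.74,0,0],[0.99,-0.74,0,0],[0.99,-0.74,0,0],[0.99,-0.74,0,0]]]' 0.3
python3 -m crank '[[[0.99,-0.74,0,0],[0.99,-0.74,0,0],[0.99,-0.74,0,0],[0.99,-0.74,0,0],[0.4,-0.98,0,0],[0.4,-0.98,0,0],[0.4,-0.98,0,0],[0.4,-0.98,0,0],[0.4,-0.98,0,0],[0.4,-0.98,0,0],[0.4,-0.98,0,0],[0.4,-0.98,0,0]]]'
python3 go.py 549 266 231 0.462
```

```text
clock: 3.3
eef_pos: [409.7, -321.6, 231.6]
tool_rot: [3.141, -0.0, 0.296]
force: [0.8, -0.8, 0.9]
width: 30.4
gripper_force: 0.0
clock: 4.3
eef_pos: [501.5, -11.1, 231.5]
tool_rot: [3.141, -0.001, 0.296]
force: [0.5, -0.6, 0.2]
width: 29.8
gripper_force: 0.0
t 4.3 pos [501.5 -11.1 231.5] rpy [ 3.141e+00 -1.000e-03  2.960e-01] q [-0.03  0.42 -0.01  1.92  0.01  0.8  -1.32] w 29.8 F [ 0.5 -0.6  0.2] | units [  5.05 -10.05   0.02] turn -2.08
```

```bash
python3 -m crank '[[[0.46,-0.91,0,0],[0.46,-0.91,0,0],[0.46,-0.91,0,0],[0.46,-0.91,0,0],[0.46,-0.91,0,0],[0.46,-0.91,0,0],[0.46,-0.91,0,0],[0.46,-0.91,0,0],[0.46,-0.91,0,0],[0.46,-0.91,0,0],[0.46,-0.91,0,0],[0,0,0,0]]]'
python3 -m crank '[[[0,0,0,-1],[0,0,0,-1],[0,0,0,0],[0,0,0,0]]]'
python3 go.py 549 266 150 0.462
python3 - <<'E'
from h import *
im=ctrl.get_image("scene");t=ctrl.get_image("top")
a=cv2.resize(im["img"][90:230,310:450,::-1],(400,400));b=cv2.resize(t["img"][110:250,190:330,::-1],(400,400))
cv2.imwrite("pics/k.png",cv2.convertScaleAbs(np.hstack([a,b]),alpha=1.4))
E
```

```text
clock: 5.3
eef_pos: [549.1, 271.1, 231.3]
tool_rot: [-3.137, -0.002, 0.303]
force: [-0.4, 1.5, -0.3]
width: 30.3
gripper_force: 0.0
clock: 5.63
eef_pos: [549.5, 263.4, 231.3]
tool_rot: [-3.142, 0.0, 0.453]
force: [0.3, -0.7, -0.2]
width: 29.9
gripper_force: 0.0
t 5.63 pos [549.5 263.4 231.3] rpy [-3.142  0.     0.453] q [-0.45  0.57 -0.07  1.63  0.05  0.94 -1.65] w 29.9 F [ 0.3 -0.7 -0.2] | units [ 0.03 -0.1   3.25] turn -0.11
```

View pics/k.png

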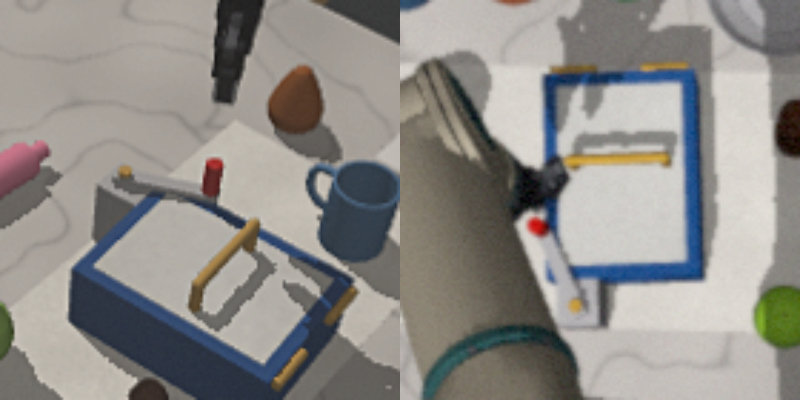

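```bash
python3 - <<'E'
from h import *
for c,o in(("scene",(90,310)),("top",(110,190))):
    im=ctrl.get_image(c)
    for P in((549.5,263.4,231.3),(549.5,263.4,300),(549,266,135)): print(c,P,proj(im,P).round(1),((proj(im,P)-o)*400/140).round())
E
```

```text
scene (549.5, 263.4, 231.3) [121.2 388.2] [ 89. 223.]
scene (549.5, 263.4, 300) [100.4 391.8] [ 30. 234.]
scene (549, 266, 135) [146.8 384. ] [162. 211.]
top (549.5, 263.4, 231.3) [183.6 231.5] [210. 119.]
top (549.5, 263.4, 300) [179.9 226.2] [200. 103.]
top (549, 266, 135) [188.2 237.3] [224. 135.]
```

```bash
python3 -m crank '[[[0,-0.1,0.8,-0.1],[0,0,0.8,0],[0,0,0.8,0],[0,0,0.8,0],[0,0,0.8,0],[0,0,0.6,0],[0,0,0.3,0],[0,0,0.2,0],[0,0,0.1,0],[0,0,0,0]]]' 0.1
python3 -m crank '[[[0,0,0,0],[0,0,0,0],[0,0,0,0],[0,0,0,0]]]' 0.4
python3 go.py 549 266 101 0.462
```

```text
clock: 6.67
eef_pos: [548.6, 266.2, 101.5]
tool_rot: [3.142, -0.0, 0.464]
force: [1.2, -0.1, 0.5]
width: 38.5
gripper_force: 0.0
clock: 7.0
eef_pos: [548.7, 266.3, 101.9]
tool_rot: [3.142, -0.001, 0.464]
force: [-0.7, -0.5, -1.0]
width: 25.7
gripper_force: 0.0
t 7.0 pos [548.7 266.3 101.9] rpy [ 3.142e+00 -1.000e-03  4.640e-01] q [-0.46  0.73 -0.06  1.74  0.07  0.67 -1.66] w 25.7 F [-0.7 -0.5 -1. ] | units [0.   0.02 0.04] turn 0.02
```

```bash
python3 -m crank '[[[-0.012,-0.288,0,-1],[-0.012,-0.288,0,-1],[-0.012,-0.288,0,-1],[-0.012,-0.288,0,-1],[-0.012,-0.288,0,-1],[-0.012,-0.288,0,-1],[-0.012,-0.288,0,-1],[-0.012,-0.288,0,-1],[-0.012,-0.288,0,-1]]]'
python3 go.py 468.7 225.9 101
```

```text
clock: 7.75
eef_pos: [502.5, 309.7, 101.8]
tool_rot: [3.14, -0.002, 1.188]
force: [1.5, -0.1, -0.3]
width: 25.6
gripper_force: 0.5
t 7.75 pos [502.5 309.7 101.8] rpy [ 3.140e+00 -2.000e-03  1.188e+00] q [-0.44  0.72 -0.25  1.8   0.27  0.66 -1.23] w 25.6 F [ 1.5 -0.1 -0.3] | units [-3.61 -0.    0.03] turn
```

```bash
python3 -m crank '[[[-0.012,-0.288,0,-1],[-0.012,-0.288,0,-1],[-0.012,-0.288,0,-1],[-0.012,-0.288,0,-1],[-0.012,-0.288,0,-1],[-0.012,-0.288,0,-1],[-0.012,-0.288,0,-1],[-0.012,-0.288,0,-1],[0,0,0,0],[0,0,0,0],[0,0.12,0,0],[0,0,0,0]]]'
python3 -m crank '[[[0,0,0,0],[0,0,-0.5,0],[0,0,-0.8,0],[0,0,-0.9,0],[0,0,-0.9,0],[0,0,-0.9,0],[0,0,-0.5,0],[0,0,0,0]]]' 0.1
python3 go.py 622 193 215 0.049
python3 - <<'E'
from h import *
for c in("scene","top"):
    im=ctrl.get_image(c)
    for t in("latch_knob",): print(c,[(np.round(x["position"],1).tolist(),round(x["confidence"],2)) for x in ctrl.place_of(c,t)],proj(im,(452.7,314.5,116)))
im=ctrl.get_image("scene")
cv2.imwrite("pics/k2.png",cv2.convertScaleAbs(cv2.resize(im["img"][90:230,300:460,::-1],(640,560)),alpha=1.4))
E
```

```text
clock: 8.75
eef_pos: [449.3, 313.7, 101.4]
tool_rot: [3.14, -0.0, 1.822]
force: [0.4, -0.3, 0.2]
width: 25.6
gripper_force: 0.0
clock: 9.42
eef_pos: [449.6, 315.0, 216.7]
tool_rot: [3.136, -0.002, 1.823]
force: [0.2, 0.6, -0.2]
width: 38.6
gripper_force: 0.0
t 9.42 pos [449.6 315.  216.7] rpy [ 3.136e+00 -2.000e-03  1.823e+00] q [-0.32  0.54 -0.51  1.81  0.34  0.87 -0.74] w 38.6 F [ 0.2  0.6 -0.2] | units [-6.44  5.46  0.08] turn 22.17
scene [([127.9, 366.8], 0.68)] [128.79349508 367.06228888]
top [([224.5, 219.6], 0.62)] [220.57989306 220.76792797]
```

View pics/k2.png

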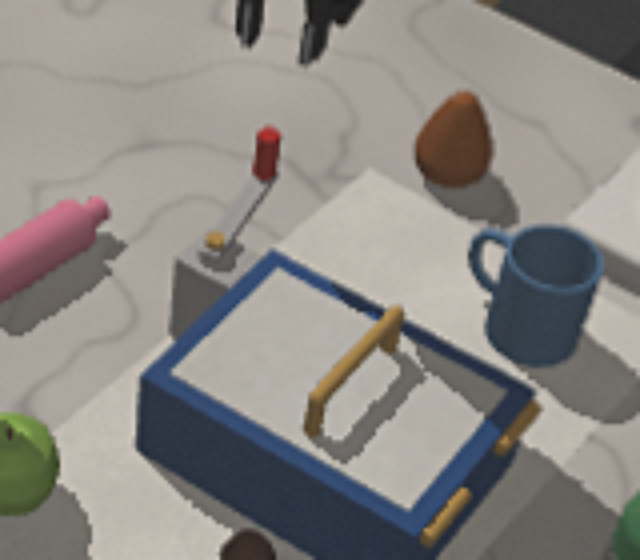

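The latch lever (knob at crop (150,266)) now points left, clear of the lid. Next is the lid's bar.

```bash
python3 -m crank '[[[0,0,0,0.85],[0,0,0,0.85],[0,0,0,0.84],[-0.7,0.84,0,0],[-0.7,0.84,0,0],[-0.7,0.84,0,0],[-0.7,0.84,0,0],[-0.7,0.84,0,0],[-0.7,0.84,0,0],[-0.7,0.84,0,0],[-0.7,0.84,0,0],[0,0,0,0]]]' -0.3
python3 -m crank '[[[0,0,0,0],[0,0,0,0],[0,0,0,0]]]'
python3 go.py 624 183.5 104 1.62
python3 - <<'E'
from h import *
I={c:ctrl.get_image(c) for c in("scene","top")}
for c in I:
    print(c,[(np.round(x["position"],1).tolist(),round(x["confidence"],2)) for x in ctrl.place_of(c,"lid_handle")],proj(I[c],(624,183.5,118.5)))
E
```

```text
clock: 10.67
eef_pos: [627.2, 175.6, 211.8]
tool_rot: [3.14, 0.004, 1.612]
force: [0.9, -0.5, 0.4]
width: 55.3
gripper_force: 0.0
clock: 10.92
eef_pos: [621.6, 183.4, 213.3]
tool_rot: [-3.14, -0.001, 1.623]
force: [-0.4, -0.8, -0.8]
width: 55.7
gripper_force: 0.0
t 10.92 pos [621.6 183.4 213.3] rpy [-3.140e+00 -1.000e-03  1.623e+00] q [-0.07  0.68 -0.44  1.53  0.32  1.01 -0.55] w 55.7 F [-0.4 -0.8 -0.8] | units [-0.01  0.1   4.37] turn 0.03
scene [([175.0, 388.8], 0.95), ([207.1, 301.6], 0.16)] [179.13721994 387.61023287]
top [] [165.06967669 266.75331235]
```

```bash
python3 -m crank '[[[0,0.1,0.8,0],[0,0,0.8,0],[0,0,0.8,0],[0,0,0.8,0],[0,0,0.5,0],[0,0,0.4,0],[0,0,0.2,0],[0,0,0.05,0],[0,0,0,0],[0,0,0,0]]]' 
python3 go.py 624 183.5 104 1.62
python3 -m crank '[[[0,0,0,0],[0,0,0,0],[0,0,0,0],[0,0,0,0],[0,0,0,0],[0,0,0,0]]]' 1
python3 go.py 624 183.5 104 1.62
```

```text
clock: 11.95
eef_pos: [626.0, 182.6, 106.1]
tool_rot: [3.14, -0.001, 1.62]
force: [0.9, -0.2, -0.1]
width: 55.8
gripper_force: 0.0
t 11.95 pos [626.  182.6 106.1] rpy [ 3.14e+00 -1.00e-03  1.62e+00] q [-0.1   0.8  -0.39  1.61  0.39  0.8  -0.61] w 55.8 F [ 0.9 -0.2 -0.1] | units [ 0.04 -0.08  0.08] turn 0.01
clock: 12.45
eef_pos: [624.4, 182.2, 105.7]
tool_rot: [-3.14, 0.001, 1.621]
force: [-4.1, -0.2, 5.1]
width: 10.0
gripper_force: 58.5
t 12.45 pos [624.4 182.2 105.7] rpy [-3.140e+00  1.000e-03  1.621e+00] q [-0.1   0.8  -0.39  1.61  0.39  0.81 -0.61] w 10.0 F [-4.1 -0.2  5.1] | units [ 0.05 -0.01  0.07] turn 0.01
```

```bash
python3 -m crank '[[[0,0.083,-0.176,0],[0,0.083,-0.176,0],[0,0.098,-0.168,0],[0,0.098,-0.168,0],[0,0.112,-0.159,0],[0,0.112,-0.159,0],[0,0.126,-0.149,0],[0,0.126,-0.149,0],[0,0.138,-0.137,0],[0,0.138,-0.137,0],[0,0,0,0]]]'
python3 go.py 624 183.5 104 1.62
```

```text
clock: 13.37
eef_pos: [648.8, 183.7, 144.0]
tool_rot: [-3.132, 0.001, 1.621]
force: [-10.8, -0.7, -0.9]
width: 9.4
gripper_force: 58.8
t 13.37 pos [648.8 183.7 144. ] rpy [-3.132e+00  1.000e-03  1.621e+00] q [-0.09  0.79 -0.41  1.5   0.36  0.93 -0.56] w 9.4 F [-10.8  -0.7  -0.9] | units [ 0.04 -0.97  1.61] turn 0.02
```

```bash
python3 -m crank '[[[0,0.15,-0.125,0],[0,0.15,-0.125,0],[0,0.16,-0.111,0],[0,0.16,-0.111,0],[0,0.169,-0.097,0],[0,0.169,-0.097,0],[0,0.177,-0.082,0],[0,0.177,-0.082,0],[0,0.183,-0.066,0],[0,0.183,-0.066,0],[0,0,0,0],[0,0,0,0]]]'
python3 go.py 693.8 187 169 1.62
python3 - <<'E'
from h import *
I={c:ctrl.get_image(c) for c in("scene","top")}
a=cv2.resize(I["scene"]["img"][90:250,300:460,::-1],(400,400));b=cv2.resize(I["top"]["img"][90:250,190:350,::-1],(400,400))
cv2.imwrite("pics/k3.png",cv2.convertScaleAbs(np.hstack([a,b]),alpha=1.4))
E
```

```text
clock: 14.37
eef_pos: [691.2, 186.4, 172.6]
tool_rot: [-3.135, 0.001, 1.621]
force: [-15.9, -2.3, 18.5]
width: 9.6
gripper_force: 59.1
t 14.37 pos [691.2 186.4 172.6] rpy [-3.135e+00  1.000e-03  1.621e+00] q [-0.09  0.82 -0.42  1.35  0.35  1.05 -0.51] w 9.6 F [-15.9  -2.3  18.5] | units [0.02 0.11 0.14] turn 0.02
```

View pics/k3.png

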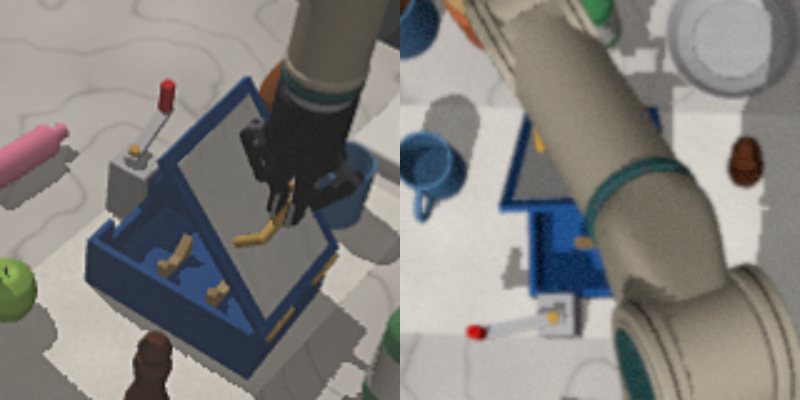

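```bash
python3 -m crank '[[[0,0,0,0],[0,0,0,0],[0,0,0,0],[0,0,0,0]]]' 0.52
python3 go.py 693.8 187 169 1.62
python3 -m crank '[[[0,0,-0.1,0],[0,0,-0.2,0],[0,0,-0.3,0],[0,0,-0.4,0],[0,0,-0.6,0],[0,0,-0.8,0],[0,0,-0.8,0],[0,0,-0.8,0],[0,0,-0.8,0],[0,0,0,0],[0,0,0,0]]]'
python3 go.py 582 -203 260 1.48
```

```text
clock: 14.8
eef_pos: [695.6, 185.8, 169.5]
tool_rot: [3.14, -0.0, 1.62]
force: [-3.0, -0.2, 2.2]
width: 20.7
gripper_force: 1.7
t 14.8 pos [695.6 185.8 169.5] rpy [ 3.14 -0.    1.62] q [-0.09  0.82 -0.42  1.35  0.35  1.04 -0.51] w 20.7 F [-3.  -0.2  2.2] | units [ 0.05 -0.07  0.02] turn 0.0
clock: 15.72
eef_pos: [696.4, 186.1, 291.1]
tool_rot: [3.137, -0.001, 1.62]
force: [-0.5, -0.8, 0.0]
width: 20.6
gripper_force: 0.0
t 15.72 pos [696.4 186.1 291.1] rpy [ 3.137e+00 -1.000e-03  1.620e+00] q [-0.08  0.72 -0.44  1.2   0.3   1.27 -0.47] w 20.6 F [-0.5 -0.8  0. ] | units [-15.32  -5.34   1.2 ] turn 1.75
```

Lid released and standing (crop shows the cradles inside). With the tool always vertical, the overhanging lid forces a grasp on the pin's front handle, so I'll carry it by the near handle. I'll move there and measure the lid once the arm is clear.

```bash
python3 -m crank '[[[-0.934,-0.509,0,0],[-0.934,-0.509,0,0],[-0.934,-0.509,0,0],[-0.934,-0.509,0,0],[-0.934,-0.509,0,0],[-0.934,-0.509,0,0],[-0.934,-0.509,0,0],[-0.934,-0.509,0,0],[-0.934,-0.509,0,0],[-0.934,-0.509,0,0],[-0.934,-0.509,0,0],[-0.934,-0.509,0,0]]]' 0
python3 -m crank '[[[-0.934,-0.509,0,0],[-0.934,-0.509,0,0],[-0.934,-0.509,0,0],[-0.934,-0.509,0,0],[0,0,0.256,1],[0,0,0.256,1],[0,0,0.256,1],[0,0,0.256,1],[0,0,0.256,1],[0,0,0.256,1],[0,0,0.256,1],[0,0,0.256,1]]]'
python3 -m crank '[[[0,0,0.256,1],[0,0,0.256,1],[0,0,0.256,1],[0,0,0.256,1],[0,0,0.256,1],[0,0,0.256,1],[0,0,0.256,1],[0,0,0.256,1],[0,0,0.256,1],[0,0,0.256,1],[0,0,0.256,1],[0,0,0.256,1]]]'
python3 -m crank '[[[0,0,0.256,1],[0,0,0.256,0.4],[0,0,0,0],[0,0,0,0]]]'
python3 go.py 511.3 -196.6 24 -0.09
python3 - <<'E'
from h import *
I={c:ctrl.get_image(c) for c in("scene","top")}
a=cv2.resize(I["scene"]["img"][100:250,310:460,::-1],(400,400));b=cv2.resize(I["top"]["img"][90:240,190:340,::-1],(400,400))
cv2.imwrite("pics/k4.png",cv2.convertScaleAbs(np.hstack([a,b]),alpha=1.4))
E
```

```text
clock: 16.72
eef_pos: [555.4, -103.0, 287.8]
tool_rot: [-3.141, -0.0, 1.621]
force: [0.1, 1.3, 1.0]
width: 42.4
gripper_force: 0.0
clock: 17.72
eef_pos: [509.8, -197.6, 236.4]
tool_rot: [-3.141, 0.0, 0.977]
force: [-0.1, 0.9, -0.5]
width: 42.4
gripper_force: 0.0
clock: 18.72
eef_pos: [509.8, -197.6, 159.6]
tool_rot: [-3.142, 0.001, 0.017]
force: [0.2, 0.1, -0.8]
width: 42.5
gripper_force: 0.0
clock: 19.05
eef_pos: [509.9, -197.4, 147.2]
tool_rot: [-3.141, 0.001, -0.09]
force: [-0.3, -0.5, -0.6]
width: 42.8
gripper_force: 0.0
t 19.05 pos [ 509.9 -197.4  147.2] rpy [-3.141e+00  1.000e-03 -9.000e-02] q [ 0.3   0.59  0.03  1.89 -0.03  0.66 -1.32] w 42.8 F [-0.3 -0.5 -0.6] | units [ 0.06 -0.03  4.93] turn 0.01
```

View pics/k4.png

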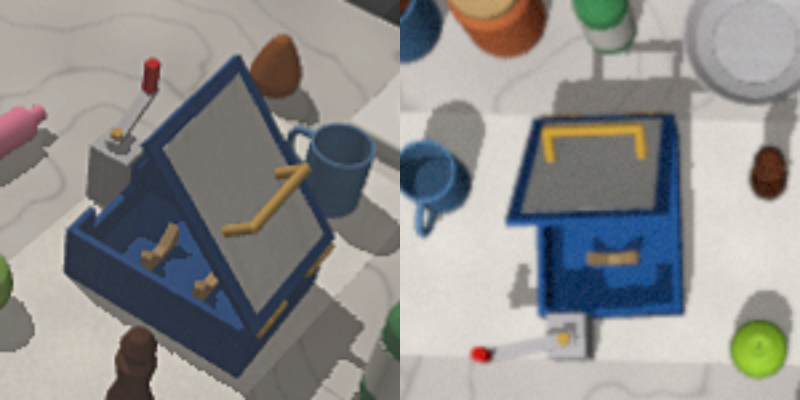

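```bash
cat > lid.py <<'E'
from fit import *
def fitlid(I,P,x0=(614,183,.049,.87),pose=True):
    def pt(q,k):
        a=q[3];u=np.array([-np.cos(a),0,np.sin(a)]);n=np.array([np.sin(a),0,np.cos(a)]);h=np.array([113,0,75.5])
        L={"fl":h+226*u+8.5*n+[0,83,0],"fr":h+226*u+8.5*n+[0,-83,0],"hl":h+103*u+45*n+[0,50,0],"hr":h+103*u+45*n+[0,-50,0]}[k]
        return np.array([q[0],q[1],0])+rz(q[2])@L
    def res(v):
        q=v if pose else [*x0[:3],v[0]]
        r=[]
        for k,o in P.items():
            for c,ob in zip(("scene","top"),o):
                if ob is not None: r.extend(proj(I[c],pt(q,k))-np.array(ob))
        return r
    f=least_squares(res,x0 if pose else [x0[3]],loss="soft_l1");print(f.x.round(3),np.array(f.fun).round(1),"deg",np.degrees(f.x[-1]).round(1))
E
python3 - <<'E'
from lid import *
I={c:ctrl.get_image(c) for c in("scene","top")}
P={"fl":((121.4,399.2),(173.2,230.5)),"fr":((156.2,364.4),(170.6,291.2)),"hl":((163.4,425),(139.9,244.8)),"hr":((186.5,406),(138.7,280))}
fitlid(I,P);fitlid(I,P,pose=False)
for c in P.values(): print(tri(ray(I["scene"],c[0]),ray(I["top"],c[1])))
print("cradle",atz(ray(I["top"],(186.7,269.5)),32),"expect",np.array([614,183,0])+rz(.049)@np.array([-42,0,32]))
print([(x["position"],x["confidence"]) for x in ctrl.place_of("top","case_seat")])
E
```

```text
[6.21084e+02 1.86127e+02 7.70000e-02 8.03000e-01] [ 0.1 -1.4 -0.2 -0.4 -0.4 -0.9 -0.6 -0.4  0.3 -0.6 -2.   0.  -0.5 -0.5
 -2.5 -0.7] deg 46.0
[0.846] [-1.  -0.6 -1.5 -0.3 -2.3 -1.9 -0.2  0.1  0.7 -1.8 -1.8  1.6 -0.6 -2.8
 -1.3  1. ] deg 48.5
(array([578.18474538, 266.37345328, 244.47084909]), np.float64(4.807270566760852))
(array([589.9943822 , 100.87148672, 242.15481856]), np.float64(4.087394642012132))
(array([688.16021355, 244.09189151, 177.82086278]), np.float64(6.380222588323223))
(array([695.74849126, 142.94982909, 175.37688151]), np.float64(7.943494421510518))
cradle [569.61201583 183.51541137  32.        ] expect [572.05041091 180.94282344  32.        ]
[([175.8, 267.9], 0.78), ([223.2, 217.5], 0.55)]
```

```bash
python3 - <<'E'
from h import *
im=ctrl.get_image("scene");print(np.array(im["intrinsics"]).round(0).tolist())
# tool at 691,186,172.6 in k3.png (origin 90,300 scale 2.5): axis heights and half widths
v=np.array([.75,.67,0]);v/=np.linalg.norm(v)
for h in(0,73,120,160,200,250,300):
    P=np.array([691,186,172.6+h]);a,b=proj(im,P-40*v),proj(im,P+40*v)
    print(h,((a-[90,300])*2.5).round(),((b-[90,300])*2.5).round())
E
```

```text
[[424.0, 0.0, 320.0], [0.0, 424.0, 199.0], [0.0, 0.0, 1.0]]
0 [218. 242.] [219. 319.]
73 [167. 253.] [168. 334.]
120 [131. 261.] [132. 345.]
160 [ 99. 268.] [100. 355.]
200 [ 64. 276.] [ 66. 365.]
250 [ 18. 286.] [ 20. 379.]
300 [-32. 298.] [-30. 394.]
```

```bash
python3 -m crank '[[[0.06,0,0.6,0],[-0.06,0,0.8,0],[0,0,0.8,0],[0,0,0.8,0],[0,0,0.8,0],[0,0,0.6,0],[0,0,0.3,0],[0,0,0.15,0],[0,0,0.05,0],[0,0,0,0],[0,0,0,0]]]'; python3 go.py 508.3 -196.3 24 -0.09
```

```text
clock: 20.27
eef_pos: [511.0, -197.8, 26.1]
tool_rot: [3.141, -0.002, -0.091]
force: [-0.8, -0.3, 0.7]
width: 42.7
gripper_force: 0.0
t 20.27 pos [ 511.  -197.8   26.1] rpy [ 3.141e+00 -2.000e-03 -9.100e-02] q [ 0.31  0.79  0.02  1.95 -0.03  0.4  -1.31] w 42.7 F [-0.8 -0.3  0.7] | units [-0.11 -0.05  0.08] turn -0.02
```

```bash
python3 -m crank '[[[-0.22,-0.06,0.08,0],[0,0,0,0],[0,0,0,0]]]'; python3 -m crank '[[[0,0,0,0],[0,0,0,0],[0,0,0,0],[0,0,0,0],[0,0,0,0],[0,0,0,0]]]' 1; python3 go.py 505.3 -196.2 24 -0.09
python3 -m crank '[[[0,0,-0.1,0],[0,0,-0.2,0],[0,0,-0.3,0],[0,0,-0.3,0],[0,0,-0.3,0],[0,0,-0.3,0],[0,0,-0.3,0],[0,0,0,0],[0,0,0,0]]]'; python3 go.py 505.3 -196.2 24 -0.09
python3 - <<'E'
from h import *
I={c:ctrl.get_image(c) for c in("scene","top")}
a=cv2.resize(I["scene"]["img"][220:340,220:340,::-1],(400,400));b=cv2.resize(I["top"]["img"][130:250,330:450,::-1],(400,400))
cv2.imwrite("pics/k5.png",cv2.convertScaleAbs(np.hstack([a,b]),alpha=1.4))
E
```

```text
clock: 20.52
eef_pos: [504.5, -195.4, 23.6]
tool_rot: [-3.142, 0.0, -0.091]
force: [-0.4, -1.0, -0.2]
width: 42.8
gripper_force: 0.0
clock: 21.02
eef_pos: [504.7, -196.9, 23.6]
tool_rot: [3.14, -0.0, -0.093]
force: [-2.1, -4.0, 5.4]
width: 19.8
gripper_force: 58.6
t 21.02 pos [ 504.7 -196.9   23.6] rpy [ 3.14  -0.    -0.093] q [ 0.31  0.79  0.02  1.97 -0.03  0.38 -1.31] w 19.8 F [-2.1 -4.   5.4] | units [ 0.02 -0.03 -0.01] turn -0.03
clock: 21.77
eef_pos: [505.3, -195.5, 68.9]
tool_rot: [3.141, -0.001, -0.091]
force: [-0.6, -0.1, -5.4]
width: 19.8
gripper_force: 58.8
t 21.77 pos [ 505.3 -195.5   68.9] rpy [ 3.141e+00 -1.000e-03 -9.100e-02] q [ 0.3   0.71  0.02  1.95 -0.03  0.47 -1.31] w 19.8 F [-0.6 -0.1 -5.4] | units [-0.    0.03  1.8 ] turn -0.02
```

View pics/k5.png

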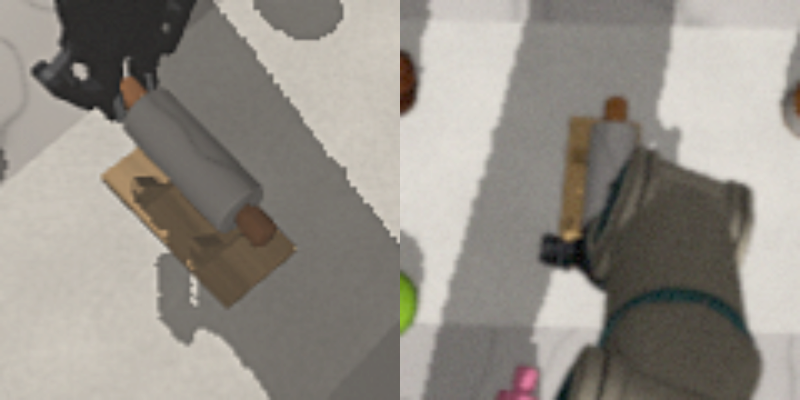

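```bash
python3 - <<'E'
from h import *
I={c:ctrl.get_image(c) for c in("scene","top")}
print(tri(ray(I["scene"],(289.6,298.9)),ray(I["top"],(159.4,394.8))))
s,t=I["scene"],I["top"]
for z in(88,76,66): print(z,proj(s,(662,-210,z)).round(1),proj(t,(662,-210,z)).round(1))
# barrel front & back end mid (axis) for z check
for z in(88,80): print(proj(s,(505+76-55,-197.5,z)).round(1),proj(s,(505+76+55,-207.4,z)).round(1))
E
```

```text
(array([ 659.71637209, -208.75618702,   79.59974239]), np.float64(0.5151630608267437))
88 [288.8 299.1] [158.1 395.6]
76 [291.3 299.2] [158.9 395. ]
66 [293.3 299.3] [159.5 394.5]
[251.9 262.3] [281.4 291.7]
[253.7 262.6] [283.  291.9]
```

The pin is lifted level by its near handle (far end at scene (290,299)). I carry it to in front of the case.

```bash
python3 -m crank '[[[0,0,-0.4,-0.2],[0,0,-0.6,-0.3],[0,0,-0.7,-0.3],[0,0,-0.7,-0.3],[0,0,-0.7,-0.3],[0,0,-0.5,-0.2],[0,0,-0.1,-0.15],[0,0,0,0]]]'
python3 go.py 434.4 170.2 160 0.049
python3 -m crank '[[[0,-0.2,0,0],[0,-0.5,0,0],[-0.12,-0.8,0,0],[-0.12,-0.8,0,0],[-0.12,-0.8,0,0],[-0.12,-0.8,0,0],[-0.12,-0.8,0,0],[-0.12,-0.8,0,0],[-0.12,-0.8,0,0],[-0.12,-0.8,0,0],[-0.12,-0.8,0,0],[-0.12,-0.8,0,0]]]'
python3 go.py 434.4 170.2 160 0.049
```

```text
clock: 22.63
eef_pos: [505.4, -195.8, 161.8]
tool_rot: [3.141, -0.002, 0.049]
force: [-0.5, 0.3, -5.3]
width: 19.6
gripper_force: 59.0
t 22.63 pos [ 505.4 -195.8  161.8] rpy [ 3.141e+00 -2.000e-03  4.900e-02] q [ 0.33  0.57 -0.01  1.89  0.01  0.68 -1.22] w 19.6 F [-0.5  0.3 -5.3] | units [ -2.12 -14.76   0.06] turn 0.0
clock: 23.63
eef_pos: [462.8, 22.5, 159.9]
tool_rot: [-3.141, 0.002, 0.05]
force: [0.2, 0.8, -4.6]
width: 19.8
gripper_force: 59.0
t 23.63 pos [462.8  22.5 159.9] rpy [-3.141e+00  2.000e-03  5.000e-02] q [-0.11  0.48  0.01  2.09 -0.01  0.57 -1.62] w 19.8 F [ 0.2  0.8 -4.6] | units [-0.84 -5.96  0.  ] turn 0.01
```

```bash
python3 -m crank '[[[-0.12,-0.8,0,0],[-0.12,-0.8,0,0],[-0.12,-0.8,0,0],[-0.12,-0.8,0,0],[-0.12,-0.8,0,0],[-0.12,-0.8,0,0],[-0.12,-0.7,0,0],[0,-0.4,0,0],[0,0,0,0],[0,0,0,0],[0,0,0,0]]]'
python3 go.py 434.4 170.2 97 0.049
```

```text
clock: 24.55
eef_pos: [436.1, 165.3, 160.5]
tool_rot: [3.14, 0.001, 0.047]
force: [0.5, 0.2, -3.9]
width: 19.9
gripper_force: 59.0
t 24.55 pos [436.1 165.3 160.5] rpy [3.14e+00 1.00e-03 4.70e-02] q [-0.44  0.48  0.03  2.09 -0.02  0.57 -1.92] w 19.9 F [ 0.5  0.2 -3.9] | units [-0.06 -0.2   2.54] turn -0.02
```

```bash
python3 -m crank '[[[0,-0.2,0.3,0],[0,0,0.5,0],[0,0,0.5,0],[0,0,0.5,0],[0,0,0.4,0],[0,0,0.3,0],[0,0,0,0],[0,0,0,0],[0,0,0,0]]]'
python3 go.py 514.3 175 97 0.049
python3 - <<'E'
from h import *
I={c:ctrl.get_image(c) for c in("scene","top")}
for c in I:
    for t in("pin","case_seat","lid_handle"): print(c,t,[(np.round(x["position"],1).tolist(),round(x["confidence"],2)) for x in ctrl.place_of(c,t)[:3]])
    print("pred pin",proj(I[c],(434.4+75.9,170.2+3.7,115.5)).round(1),"seat",proj(I[c],(606,182.6,42)).round(1))
E
```

```text
clock: 25.3
eef_pos: [436.5, 171.5, 98.5]
tool_rot: [-3.141, -0.001, 0.048]
force: [0.7, 0.6, -4.7]
width: 19.6
gripper_force: 59.1
t 25.3 pos [436.5 171.5  98.5] rpy [-3.141e+00 -1.000e-03  4.800e-02] q [-0.45  0.6   0.02  2.13 -0.03  0.41 -1.93] w 19.6 F [ 0.7  0.6 -4.7] | units [3.11 0.01 0.06] turn -0.01
scene pin [([152.0, 307.4], 0.78), ([207.7, 238.3], 0.7), ([165.8, 347.4], 0.69)]
scene case_seat [([192.8, 382.2], 0.68)]
scene lid_handle [([171.3, 413.3], 0.84)]
pred pin [161.8 353. ] seat [194.2 378.7]
top pin [([203.8, 268.1], 0.87), ([266.2, 363.8], 0.57), ([265.2, 266.7], 0.5)]
top case_seat [([177.0, 269.9], 0.91), ([248.1, 418.8], 0.2)]
top lid_handle [([139.2, 261.5], 0.81)]
pred pin [202.7 268.6] seat [175.  269.8]
```

```bash
python3 -m crank '[[[0.2,0,0,0],[0.4,0,0,0],[0.4,0,0,0],[0.4,0,0,0],[0.4,0,0,0],[0.4,0,0,0],[0.4,0,0,0],[0.3,0,0,0],[0.2,0,0,0],[0,0,0,0],[0,0,0,0]]]'
python3 go.py 530.3 178.5 67 0.049
```

```text
clock: 26.62
eef_pos: [513.3, 175.2, 98.0]
tool_rot: [3.141, 0.001, 0.048]
force: [-0.5, 0.7, -5.1]
width: 19.6
gripper_force: 59.1
t 26.62 pos [513.3 175.2  98. ] rpy [3.141e+00 1.000e-03 4.800e-02] q [-0.39  0.67  0.02  1.94 -0.02  0.54 -1.88] w 19.6 F [-0.5  0.7 -5.1] | units [ 0.69 -0.1   1.24] turn -0.01
```

```bash
python3 -m crank '[[[0.1,0,0.2,0],[0.15,-0.03,0.26,0],[0.15,-0.04,0.26,0],[0.15,-0.04,0.26,0],[0.12,-0.02,0.26,0],[0,0,0,0],[0,0,0,0]]]'
python3 go.py 530.1 178.9 67 0.049
python3 - <<'E'
from h import *
for c in("scene","top"):
    im=ctrl.get_image(c)
    for t in("lid_handle","pin"): print(c,t,[(np.round(x["position"],1).tolist(),round(x["confidence"],2)) for x in ctrl.place_of(c,t)[:3]])
    print(proj(im,(606,182.6,85)).round(1))
E
```

```text
clock: 27.2
eef_pos: [529.6, 179.2, 66.5]
tool_rot: [3.141, 0.001, 0.049]
force: [0.2, 0.5, -4.1]
width: 19.9
gripper_force: 59.1
t 27.2 pos [529.6 179.2  66.5] rpy [3.141e+00 1.000e-03 4.900e-02] q [-0.39  0.73  0.01  1.9  -0.02  0.5  -1.88] w 19.9 F [ 0.2  0.5 -4.1] | units [ 0.02  0.01 -0.02] turn -0.01
scene lid_handle [([172.9, 410.8], 0.66), ([136.2, 409.1], 0.5)]
scene pin [([208.7, 238.0], 0.82), ([187.7, 379.7], 0.81), ([155.5, 303.5], 0.59)]
[184.2 380.6]
top lid_handle [([139.5, 261.4], 0.69)]
top pin [([266.5, 360.8], 0.68), ([175.3, 266.9], 0.59)]
[172.8 268.2]
```

```bash
python3 -m crank '[[[0,0,0.2,0],[0,0,0.3,0],[0,0,0.3,0],[0,0,0.3,0],[0,0,0.2,0],[0,0,0.15,0],[0,0,0.05,0],[0,0,0,0],[0,0,0,0]]]'
python3 go.py 530.1 178.9 24 0.049
```

```text
clock: 28.25
eef_pos: [529.9, 179.9, 30.0]
tool_rot: [-3.141, -0.0, 0.049]
force: [-3.7, 1.9, 1.7]
width: 19.7
gripper_force: 60.3
t 28.25 pos [529.9 179.9  30. ] rpy [-3.141 -0.     0.049] q [-0.38  0.8   0.01  1.92 -0.02  0.43 -1.88] w 19.7 F [-3.7  1.9  1.7] | units [0.   0.04 0.24] turn 0.0
```

```bash
python3 -m crank '[[[0,-0.08,0.04,0],[0,0,0.04,0],[0,0,0,0],[0,0,0,0]]]'
python3 go.py 530.1 178.9 23.6 0.049
python3 -m crank '[[[0,0,0.04,0],[0,0,0.04,0],[0,0,0,0],[0,0,0,0]]]'
python3 go.py 530.1 178.9 23.6 0.049
```

```text
clock: 28.58
eef_pos: [529.8, 181.0, 27.9]
tool_rot: [3.141, 0.0, 0.048]
force: [-3.7, 0.2, 2.9]
width: 19.9
gripper_force: 59.9
t 28.58 pos [529.8 181.   27.9] rpy [3.141 0.    0.048] q [-0.39  0.8   0.01  1.91 -0.02  0.43 -1.88] w 19.9 F [-3.7  0.2  2.9] | units [0.01 0.09 0.17] turn -0.01
clock: 28.92
eef_pos: [529.5, 181.3, 25.6]
tool_rot: [3.141, 0.001, 0.049]
force: [-4.8, 1.1, 2.2]
width: 20.0
gripper_force: 59.9
t 28.92 pos [529.5 181.3  25.6] rpy [3.141e+00 1.000e-03 4.900e-02] q [-0.39  0.8   0.01  1.92 -0.02  0.42 -1.88] w 20.0 F [-4.8  1.1  2.2] | units [0.02 0.1  0.08] turn -0.0
```

```bash
python3 -m crank '[[[0,-0.02,0.04,0],[0,0,0.03,0],[0,0,0,0],[0,0,0,0]]]'
python3 go.py 530.1 178.9 23.6 0.049
python3 -m crank '[[[0,0,0.03,0],[0,0,0.03,0],[0,0,0,0],[0,0,0,0]]]'
python3 go.py 530.1 178.9 23.6 0.049
```

```text
clock: 29.25
eef_pos: [529.4, 181.6, 24.3]
tool_rot: [3.141, 0.001, 0.048]
force: [-6.8, -0.7, 6.3]
width: 19.8
gripper_force: 60.3
t 29.25 pos [529.4 181.6  24.3] rpy [3.141e+00 1.000e-03 4.800e-02] q [-0.39  0.81  0.01  1.92 -0.02  0.42 -1.88] w 19.8 F [-6.8 -0.7  6.3] | units [0.02 0.11 0.03] turn -0.01
clock: 29.58
eef_pos: [529.4, 181.6, 23.9]
tool_rot: [3.141, 0.001, 0.048]
force: [-8.7, -0.6, 16.3]
width: 19.6
gripper_force: 61.5
t 29.58 pos [529.4 181.6  23.9] rpy [3.141e+00 1.000e-03 4.800e-02] q [-0.39  0.81  0.01  1.92 -0.02  0.42 -1.88] w 19.6 F [-8.7 -0.6 16.3] | units [0.02 0.11 0.01] turn -0.01
```

```bash
python3 -m crank '[[[0,0,-0.03,0],[0,0,0,0],[0,0,0,0]]]'
python3 -m crank '[[[0,0,0,0],[0,0,0,0],[0,0,0,0],[0,0,0,0]]]' 0.25
python3 go.py 530.1 178.9 23.6 0.049
python3 -m crank '[[[0,0,-0.1,0],[0,0,-0.2,0],[0,0,-0.4,0],[-0.1,0,-0.5,0],[-0.3,0,-0.5,0],[-0.4,0,-0.5,0],[-0.5,0,-0.5,0],[-0.5,0,-0.5,0],[-0.5,0,-0.5,0],[-0.5,0,-0.3,0],[0,0,0,0],[0,0,0,0]]]'
python3 go.py 440 176 200 0.049
```

```text
clock: 29.83
eef_pos: [529.4, 181.6, 24.1]
tool_rot: [3.141, 0.001, 0.048]
force: [-8.0, 1.0, 10.7]
width: 19.8
gripper_force: 60.9
clock: 30.17
eef_pos: [530.9, 181.6, 23.2]
tool_rot: [3.141, -0.001, 0.048]
force: [0.6, -0.1, -0.3]
width: 31.9
gripper_force: 0.0
t 30.17 pos [530.9 181.6  23.2] rpy [ 3.141e+00 -1.000e-03  4.800e-02] q [-0.39  0.81  0.01  1.91 -0.02  0.42 -1.88] w 31.9 F [ 0.6 -0.1 -0.3] | units [-0.04  0.11 -0.02] turn -0.01
clock: 31.17
eef_pos: [460.5, 178.9, 124.6]
tool_rot: [-3.141, -0.002, 0.049]
force: [0.4, 0.1, 0.1]
width: 31.9
gripper_force: 0.0
t 31.17 pos [460.5 178.9 124.6] rpy [-3.141e+00 -2.000e-03  4.900e-02] q [-0.44  0.57  0.02  2.05 -0.03  0.52 -1.92] w 31.9 F [0.4 0.1 0.1] | units [-0.82  0.07 -3.02] turn 0.0
```

Clear. I back away to the right and high, then check with the last picture.

```bash
python3 -m crank '[[[-0.3,0,-0.8,0],[-0.2,0.2,-0.9,0],[0,0.6,-0.9,0],[0,0.9,-0.6,0],[0,0.9,0,0],[0,0.9,0,0],[0,0.9,0,0],[0,0.9,0,0],[0,0.9,0,0],[0,0.9,0,0],[0,0.9,0,0],[0,0.9,0,0]]]'
python3 -m crank '[[[0,0.9,0,0],[0,0.9,0,0],[0,0.9,0,0],[0,0.9,0,0],[0,0.9,0,0],[0,0.6,0,0],[0,0,0,0],[0,0,0,0]]]'
python3 - <<'E'
from h import *
I={c:ctrl.get_image(c) for c in("scene","top")}
a=cv2.resize(I["scene"]["img"][100:250,310:460,::-1],(400,400));b=cv2.resize(I["top"]["img"][90:240,190:340,::-1],(400,400))
cv2.imwrite("pics/k6.png",cv2.convertScaleAbs(np.hstack([a,b]),alpha=1.4))
for c in I: print(c,[(np.round(x["position"],1).tolist(),round(x["confidence"],2)) for x in ctrl.place_of(c,"pin")],proj(I[c],(606,182.6,42)).round(1))
E
```

```text
clock: 32.17
eef_pos: [459.2, -46.0, 203.2]
tool_rot: [3.141, -0.001, 0.048]
force: [0.1, 0.0, 0.2]
width: 32.1
gripper_force: 0.0
clock: 32.83
eef_pos: [464.8, -172.7, 203.0]
tool_rot: [3.142, 0.0, 0.046]
force: [0.3, 0.5, 0.1]
width: 32.3
gripper_force: 0.0
scene [([154.9, 303.4], 0.83), ([192.6, 376.4], 0.74)] [194.2 378.7]
top [([176.4, 266.1], 0.89), ([265.2, 361.2], 0.81)] [175.  269.8]
```

View pics/k6.png

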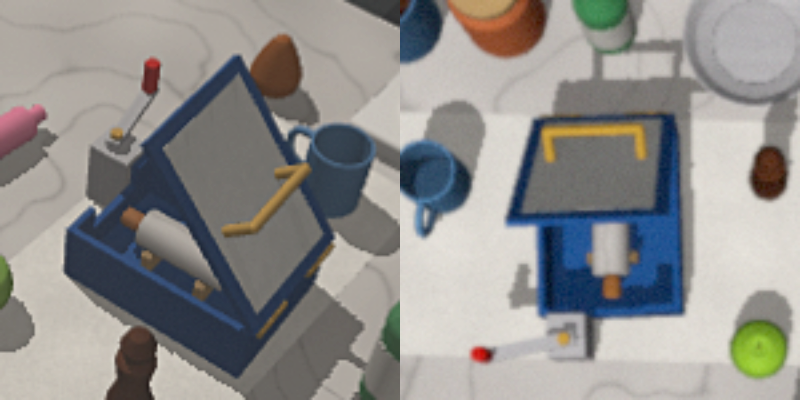

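The pin lies in both cradles (crop (235,180) and (250,611)), with the lid and latch as I left them. I check its lengthwise position before handing in.

```bash
python3 - <<'E'
from h import *
im=ctrl.get_image("top");s=ctrl.get_image("scene")
print("handle end",atz(ray(im,(201.7,269.5)),40).round(1),"want ~523.6 178.6")
print("barrel front",atz(ray(im,(193.1,268.5)),45).round(1),"want ~551 180")
print("scene handle end",proj(s,(523.6,178.6,42)).round(1),"seen",100+212/2.667,310+124/2.667)
E
```

```text
handle end [520.6 180.7  40. ] want ~523.6 178.6
barrel front [547.4 184.3  45. ] want ~551 180
scene handle end [180.7 355.6] seen 179.49006374203225 356.4941882264717
```

```bash
python3 -c "
from cell import ctrl
print(ctrl.finish_job())"
```

```text
the job is handed in; nothing more can be done
None
```

The job is handed in: the latch is swung clear, the lid stands open at about 48–49° by my measurements, and the white marble pin lies in both cradles within about 4 mm of its seat.

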